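# Stand the amber round flask in the cork ring

### The arm

A 6-joint arm with a two-finger parallel gripper is mounted at the origin on a cart in front of the work surface, level with it; the furniture and walls round the work are solid. World frame = base frame: x ahead of the robot, y to its left, z up, the work surface at z = 0. Lengths are in m, angles in degrees, forces in N, time in s.
With the tool pointing down it reaches from about 0.275 to 0.85 m from the base axis. Payload 19 kg.
Tool frame: the origin (TCP) lies where the fingers leave the gripper's body, on its centre line; the fingertips stand 73 mm ahead of it and the grasp point (between the pads) lies 54 mm ahead of it; z points along the fingers, y is the line along which they close (so a half turn about z gives the same grasp; the last joint's range is limited). The gripper opens to 85 mm and grips with 20 to 120 N. Pads are 22 mm wide; open, the fingers measure 114 mm over their backs; the gripper's body (76 mm by 85 mm) begins 54 mm behind the grasp point. The pads swing forward as they close: fully open they stand 13 mm farther back than shut.
Start: joints at [68.698, 8.623, 82.357, -0, 89.026, -7.678], TCP at [0.135, 0.559, 0.304] pointing down, gripper open.
Joint ranges: [-160.23, 160.23], [-39.13, 120.54], [6.94, 153.29], [-79.49, 259.48], [9.18, 160.14], [-161.06, 161.06]. Speed limits (degrees/s): [108.29, 108.29, 127.2, 172.46, 172.46, 172.46].

### API

Orientations are given as [roll, pitch, yaw] about the fixed x, y, z axes, in that order (R = Rz(yaw) Ry(pitch) Rx(roll)).
In Python, from station import robot gives the robot as it stands.
- The arm moves only by the tool move_arm, never from a script. Its argument "moves" is a list of rows, each an object of numbers: "gripper": the opening, from 0 (shut) to 1 (fully open); "dx", "dy", "dz": the shift along the tool's x, y, z each as a share of 300 mm, from -1 to 1; "twist": the turn about the tool's z as a share of 180 degrees, from -1 to 1. A call has 1 to 8 rows; each row is the pose to reach, as a shift and turn from the pose commanded when the call began, along the tool's axes at that moment, turning the shorter way round; what a row does not reach only later rows make up. A row lasts 1/12 s, in which the tool goes at most 41.7 mm and 7.16 degrees, less where a joint would pass 70% of its speed; a pose out of reach is approached as far as the arm can. A call with a number of a shift or a turn outside -1 to 1 is refused whole. A call with a gripper value outside its range is refused whole. The fingers move at their own pace and stop on an object; the grip force is fixed at half the most. Time passes only in rows, so rows that repeat a pose let the fingers close. It gives the time, the measured TCP pose, the force, the opening and the grip force at its end, in the units of the state.
- robot.get_state(): the state, without advancing time (a new reading comes with each control period).
- robot.camera(name): name is "scene" or "top" or "wrist"; returns (picture, depth): 420x560x3 uint8, red, green, blue; 420x560 float32, m along the optical axis (not along the pixel's ray), 0 where there is no reading.
- robot.camera_params(name): a dict with "mtx" (3x3 intrinsics, pixels), "R" (3x3) and "t" (3): a world point X has camera coordinates R X + t; the wrist camera has in their place "hand_eye" (4x4, takes a point from camera to tool coordinates, whose origin is the TCP and whose axes are the flange's). Camera axes: x right, y down, z forward; pixel columns grow to the right and rows downward; lengths in m; the calibration is good to about 2 mm. A picture is of the moment at which its call begins: read the wrist's pose just before it. camera_params takes no time and is no camera call.
- robot.finish_job(): hands the job in; it is judged then, once.
Trained networks look in the newest picture that a camera, given by its name, has taken for a name from the list of things; names that differ only in an ending like _2 or _b are one class to them, and where a whole thing is asked for, a point or a joint stands for the part that bears it (a point fixed in the world has none). Each returns a list of dicts, best first, with "score" (0 to 1); they miss things now and then, are a little off and sometimes report something else, mostly with a low value. They report only what shows in the picture. A call takes as long as a camera call. They do not tell look-alikes from the thing itself.
- robot.boxes_of(camera, label): "bbox" ([left, top, width, height] in pixels, round what is visible of it).
The state is a dict: "clock": time; "joints": joint angles; "joint_vel": joint speeds; "effort": joint torques, N m; "eef_pos": TCP position; "eef_rot": TCP orientation; "wrist_force": force on the tool from outside, world axes, zero at the start; "wrist_torque": the same for the moment, N m; "gripper_width": opening from 0.0 (shut) to 1.0 (fully open); "grasp_force": force on a finger pad.
Only numpy, scipy, OpenCV 4.12 (cv2) and the standard library are available. Lean on these libraries where they do the work, as an engineer would, in place of code of your own. Each camera call takes 0.05 s, during which the arm holds its last target. There are 200 camera calls.

### The job

Take the amber round-bottomed flask out of the blue rack and stand it upright in the hole of the empty cork ring: lower it in gently, do not drop it, and let go. Leave the two clear flasks standing in the rack.

Things in the scene. Friction and masses are not known exactly. Their poses are not given: they have to be found in the camera images.
- amber_flask: amber glass round-bottomed flask, black stopper, empty, 120 g, heavy bottom. Origin: centre of the 58 mm bulb; z runs up the neck. Neck straight, 22 mm in diameter, 30 to 65 mm above the origin: grip it there from above, from any side. Rim and stopper, 25 mm in diameter, reach 84 mm above the origin. Starts upright in one of the rack's three seats, origin 48 mm above the table
- clear_flask_1: clear glass flask with a white stopper, same shape, size and origin (bulb centre) as the amber one; stands in another seat of the fixed blue rack (290 x 92 mm, 34 mm high, three seats in a row, 95 mm apart); to be left there
- clear_flask_2: second clear glass flask with a white stopper, same shape, size and origin; stands in the remaining seat of the rack; to be left there
- cork_ring: cork ring lying on the table, fixed, 84 mm in outer diameter and 30 mm high; origin at the centre of its underside, z up. Its hole is a cone at 45 degrees, 54 mm wide at the top and 22 mm at the bottom; a seated flask touches the cone all round with its bulb centre 44 mm above the ring's origin
Mind the look-alikes: they are no part of the job. Of the things like the cork_ring, leave any that is green; of the rest the larger one is meant.

How it is judged (in metres and radians):
At the end, for the whole second after the job is handed in: The amber flask sits at rest in the cork ring's hole: bulb centre within 10 mm of the ring's axis and 36 to 52 mm above its underside, neck within 15 degrees of upright; both clear flasks are still in their rack seats (within 20 mm, 20 degrees) (horizontal distance between amber_flask and cork_ring below 0.01 m and z of amber_flask in the frame of cork_ring between 0.036 and 0.052 m and angle between amber_flask's own z axis and vertical below 0.26 rad and linear speed of amber_flask below 0.03 m/s and distance of each of clear_flask_1, clear_flask_2 from where it was at the start of the episode below 0.02 m and angle between each of clear_flask_1, clear_flask_2's own z axis and vertical below 0.35 rad); the robot touches nothing.
It fails at once if the amber flask is dropped into or onto the ring (falls faster than 0.5 m/s there, a drop of more than about 13 mm) (linear speed of amber_flask above 0.5 m/s and horizontal distance between amber_flask and cork_ring below 0.05 m and height (world z) of amber_flask below 0.08 m).
It fails at once if a clear flask is lifted or knocked out of its seat (moves 30 mm) (distance of any of clear_flask_1, clear_flask_2 from where it was at the start of the episode above 0.03 m).
It also fails if it takes over 43 s, if anything falls off the work surface, if the arm or the gripper's body presses on something with over 40 N, if the wrist force passes 120 N, or if a joint passes its speed limit or range.

## Working session

There is one attempt and no reset: what is moved stays moved. The work goes in short steps, Python scripts to look and compute and a tool call to move; the robot and the scene stay as the last step left them, time stands still between calls to the robot, and variables do not carry over. Pictures are saved under pics/ and viewed, at most 10 in all, crops included, and the job is handed in when it is done.

Besides the shell and the picture viewer there is one more tool, called after ">>>" in YAML: its name, and indented under it one key for each argument. move_arm: Moves the arm, as the interface text tells. Shift numbers are shares of 300 mm and turn numbers shares of 180 degrees, none past 1 either way. Its arguments: {"type":"object","properties":{"moves":{"type":"array"}},"required":["moves"]}

```bash
mkdir -p pics
cat > h.py <<'E'
import numpy as np, cv2
from station import robot
def cloud(n):
    im,d=robot.camera(n); p=robot.camera_params(n); K=np.array(p["mtx"])
    v,u=np.indices(d.shape); c=np.dstack([(u-K[0,2])/K[0,0]*d,(v-K[1,2])/K[1,1]*d,d])
    if n!="wrist": w=(c-np.array(p["t"]))@np.array(p["R"])
    else: w=c
    w[d==0]=np.nan
    return im,w
E
python3 - <<'E'
from h import *
s=robot.get_state();print(s["eef_pos"],s["eef_rot"],s["clock"])
im,w=cloud("top");cv2.imwrite("pics/top.png",im[:,:,::-1]);np.save("w.npy",w);np.save("im.npy",im)
for l in["amber_flask","clear_flask_1","cork_ring"]:
  for b in robot.boxes_of("top",l):
    x,y,ww,hh=map(int,b["bbox"]);print(l,b, np.round(w[y+hh//2,x+ww//2],3))
im,w=cloud("scene");cv2.imwrite("pics/scene.png",im[:,:,::-1])
E
```

```text
[0.13542747 0.55866895 0.30326598] [-1.79930381e+02 -6.24813926e-03  1.66374796e+02] 0.0
amber_flask {'bbox': [341.5, 176.1, 29.0, 30.6], 'score': 0.59} [ 0.514 -0.151  0.092]
clear_flask_1 {'bbox': [384.4, 195.8, 34.8, 25.4], 'score': 0.83} [ 0.48  -0.242  0.09 ]
clear_flask_1 {'bbox': [302.1, 165.8, 26.6, 27.7], 'score': 0.58} [ 0.538 -0.07   0.106]
cork_ring {'bbox': [234.1, 161.4, 28.9, 24.8], 'score': 0.83} [0.579 0.069 0.001]
cork_ring {'bbox': [180.1, 204.9, 44.3, 37.7], 'score': 0.82} [ 0.469  0.171 -0.001]
cork_ring {'bbox': [112.4, 233.5, 42.5, 46.4], 'score': 0.8} [0.396 0.318 0.   ]
cork_ring {'bbox': [340.5, 177.4, 29.9, 33.2], 'score': 0.43} [ 0.512 -0.151  0.08 ]
```

View pics/top.png

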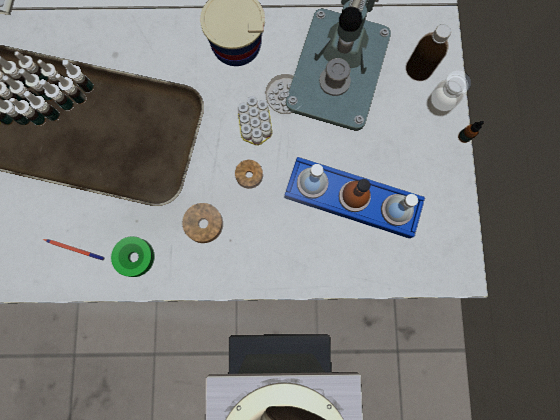

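View pics/scene.png

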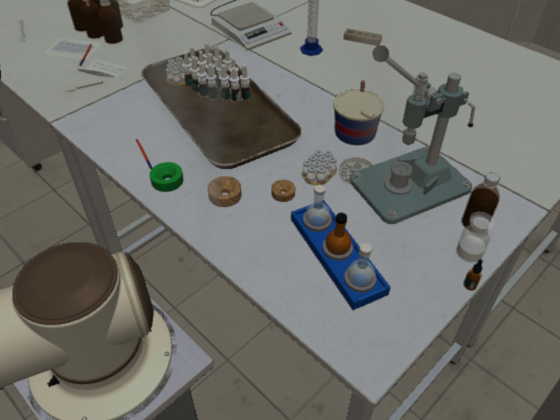

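The amber flask is in the middle seat at about (355,193). The larger cork ring is at (203,223); the smaller decoy is at (249,174) and the green one at (133,257). Next I measure them.

Run:
```python
from h import *
w=np.load("w.npy");im=np.load("im.npy").astype(int)
X,Y,Z=w[...,0],w[...,1],w[...,2]
def near(x,y,r): return np.hypot(X-x,Y-y)<r
m=near(.469,.171,.06)&(Z>.022)&(Z<.04); p=w[m]
print("ring n",m.sum(),"minEnclosing",cv2.minEnclosingCircle(p[:,:2].astype(np.float32)),"z",np.median(p[:,2]))
hsv=cv2.cvtColor(im.astype(np.uint8),cv2.COLOR_RGB2HSV)
blue=(hsv[...,0]>105)&(hsv[...,0]<128)&(hsv[...,1]>170)&(Z>.028)&(Z<.04)&near(.51,-.155,.2)
r=cv2.minAreaRect(w[blue][:,:2].astype(np.float32));print("rack",r, cv2.boxPoints(r).round(3).tolist())
for n,(x,y) in dict(amber=(.514,-.151),c1=(.48,-.242),c2=(.538,-.07)).items():
  m=near(x,y,.045)&(Z>.12)&(Z<.14);p=w[m];print(n,m.sum(),p.mean(0).round(4) if len(p) else 0, p[:,2].max() if len(p) else 0)
  m=near(x,y,.045)&(Z>.09)&(Z<.12);p=w[m];print("  neck",m.sum(),p.mean(0).round(4) if len(p) else 0)
```

```text
ring n 967 minEnclosing ((0.46479350328445435, 0.1664305180311203), 0.042394280433654785) z 0.0292624245370936
rack ((0.516719400882721, -0.16061019897460938), (0.28636085987091064, 0.09160546958446503), 71.19649505615234) [[0.4269999861717224, -0.2809999883174896], [0.5139999985694885, -0.3109999895095825], [0.6060000061988831, -0.03999999910593033], [0.5199999809265137, -0.009999999776482582]]
amber 139 [ 0.5163 -0.1603  0.1315] 0.1354053463261004
  neck 44 [ 0.5108 -0.1557  0.1057]
c1 148 [ 0.4856 -0.2492  0.1315] 0.13698254789785627
  neck 52 [ 0.4818 -0.2437  0.105 ]
c2 135 [ 0.5469 -0.0711  0.1314] 0.13485047817394963
  neck 38 [ 0.5406 -0.0678  0.1063]
```

>>> move_arm:
  moves:
    - {"dx":-0.7,"dy":-0.8,"twist":0.3}
    - {"dx":-0.7,"dy":-0.8,"twist":0.3}
    - {"dx":-0.7,"dy":-0.8,"twist":0.3}
    - {"dx":-0.7,"dy":-0.8,"twist":0.3}
    - {"dx":-0.7,"dy":-0.8,"twist":0.3}
    - {"dx":-0.7,"dy":-0.8,"twist":0.3}
    - {"dx":-0.7,"dy":-0.8,"twist":0.3}
    - {"dx":-0.7,"dy":-0.8,"twist":0.3}

```text
validation failed for argument at $.mo...
```

```bash
cat > go.py <<'E'
import sys
from h import *
from scipy.spatial.transform import Rotation as Ro
x,y,z,yaw=map(float,sys.argv[1:])
s=robot.get_state();R=Ro.from_euler("xyz",s["eef_rot"],degrees=True)
d=R.inv().apply(np.array([x,y,z])-s["eef_pos"])/.3
t=-((yaw-s["eef_rot"][2]+180)%360-180)/180
print(s["clock"],np.round(s["eef_pos"],4),np.round(s["eef_rot"],2),"shift",d.round(3),"twist",round(t,3),"F",np.round(s["wrist_force"],1),s["gripper_width"],s["grasp_force"],np.round(s["joints"],0))
E
python3 go.py .5165 -.1605 .304 71.2
```

```text
0.25 [0.1354 0.5587 0.3036] [-179.96   -0.    166.38] shift [-1.799 -2.031 -0.   ] twist 0.529 F [-0.1 -0.7 -0.7] 0.9974223975529429 0.0 [69.  9. 82. -0. 89. -8.]
```

>>> move_arm:
  moves:
    - {"gripper":1,"dx":-0.7,"dy":-0.8,"dz":0,"twist":0.3}
    - {"gripper":1,"dx":-0.7,"dy":-0.8,"dz":0,"twist":0.3}
    - {"gripper":1,"dx":-0.7,"dy":-0.8,"dz":0,"twist":0.3}
    - {"gripper":1,"dx":-0.7,"dy":-0.8,"dz":0,"twist":0.3}
    - {"gripper":1,"dx":-0.7,"dy":-0.8,"dz":0,"twist":0.3}
    - {"gripper":1,"dx":-0.7,"dy":-0.8,"dz":0,"twist":0.3}
    - {"gripper":1,"dx":-0.7,"dy":-0.8,"dz":0,"twist":0.3}
    - {"gripper":1,"dx":-0.7,"dy":-0.8,"dz":0,"twist":0.3}

```text
clock: 0.92
eef_pos: [0.2836, 0.2734, 0.304]
eef_rot: [180.0, 0.0, 111.9]
wrist_force: [-0.3, -0.8, 0.6]
gripper_width: 1.0
grasp_force: 0.0
```

>>> move_arm:
  moves:
    - {"gripper":1,"dx":-0.9,"dy":0.1,"dz":0,"twist":0.22}
    - {"gripper":1,"dx":-0.9,"dy":0.1,"dz":0,"twist":0.22}
    - {"gripper":1,"dx":-0.9,"dy":0.1,"dz":0,"twist":0.22}
    - {"gripper":1,"dx":-0.9,"dy":0.1,"dz":0,"twist":0.22}
    - {"gripper":1,"dx":-0.9,"dy":0.1,"dz":0,"twist":0.22}
    - {"gripper":1,"dx":-0.9,"dy":0.1,"dz":0,"twist":0.22}
    - {"gripper":1,"dx":-0.9,"dy":0.1,"dz":0,"twist":0.22}
    - {"gripper":1,"dx":-0.9,"dy":0.1,"dz":0,"twist":0.22}

```text
clock: 1.58
eef_pos: [0.415, 0.0344, 0.3036]
eef_rot: [-180.0, 0.1, 72.5]
wrist_force: [0.4, 0.8, -0.6]
gripper_width: 0.999
grasp_force: 0.0
```

```bash
python3 go.py .5165 -.1605 .304 71.2
```

```text
1.5833 [0.415  0.0344 0.3036] [-1.7999e+02  6.0000e-02  7.2520e+01] shift [-0.518  0.518 -0.001] twist 0.007 F [ 0.4  0.8 -0.6] 0.9992161847550316 0.0 [ -6. -11. 101.  -0.  89.  12.]
```

>>> move_arm:
  moves:
    - {"gripper":1,"dx":-0.51,"dy":0.51,"dz":0,"twist":0.007}
    - {"gripper":1,"dx":-0.51,"dy":0.51,"dz":0,"twist":0.007}
    - {"gripper":1,"dx":-0.51,"dy":0.51,"dz":0,"twist":0.007}
    - {"gripper":1,"dx":-0.51,"dy":0.51,"dz":0,"twist":0.007}
    - {"gripper":1,"dx":-0.51,"dy":0.51,"dz":0,"twist":0.007}
    - {"gripper":1,"dx":-0.51,"dy":0.51,"dz":0,"twist":0.007}
    - {"gripper":1,"dx":-0.51,"dy":0.51,"dz":0,"twist":0.007}
    - {"gripper":1,"dx":-0.51,"dy":0.51,"dz":0,"twist":0.007}

```text
clock: 2.25
eef_pos: [0.5142, -0.1532, 0.3035]
eef_rot: [-179.9, -0.0, 71.5]
wrist_force: [0.2, 0.1, 0.3]
gripper_width: 0.998
grasp_force: 0.0
```

```bash
python3 - <<'E'
from h import *
from scipy.spatial.transform import Rotation as Ro
s=robot.get_state()
im,c=cloud("wrist");H=np.array(robot.camera_params("wrist")["hand_eye"])
t=c@H[:3,:3].T+H[:3,3]; R=Ro.from_euler("xyz",s["eef_rot"],degrees=True).as_matrix()
w=t@R.T+s["eef_pos"]
cv2.imwrite("pics/wr.png",im[:,:,::-1])
X,Y,Z=w[...,0],w[...,1],w[...,2]
m=(np.hypot(X-.5165,Y+.1605)<.04)&(Z>.122)&(Z<.142);p=w[m]
print(m.sum(),p.mean(0).round(4),cv2.minEnclosingCircle(p[:,:2].astype(np.float32)), np.median(p[:,2]))
E
python3 go.py .5165 -.1605 .304 71.2
```

```text
996 [ 0.5183 -0.1565  0.1311] ((0.5179446339607239, -0.15760537981987), 0.01247018575668335) 0.13145076383029608
2.3 [ 0.5141 -0.1526  0.3039] [-1.7997e+02 -2.0000e-02  7.1550e+01] shift [-0.023  0.016 -0.   ] twist 0.002 F [ 0.1 -0.7  0. ] 0.9979437458445068 0.0 [-25.   4.  87.   0.  89.  -6.]
```

View pics/wr.png

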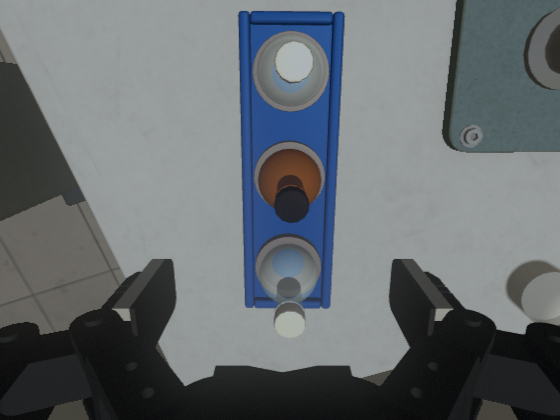

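The stopper's circle fits a 12.5 mm radius at (0.518, -0.158), z 0.131, as it should. In the wrist view amber is the middle flask (stopper at 291,204), with clear flasks above and below it. Descending.

>>> move_arm:
  moves:
    - {"gripper":1,"dx":-0.013,"dy":0.015,"dz":0,"twist":0.002}
    - {"gripper":1,"dx":-0.013,"dy":0.015,"dz":0.1,"twist":0.002}
    - {"gripper":1,"dx":-0.013,"dy":0.015,"dz":0.2,"twist":0.002}
    - {"gripper":1,"dx":-0.013,"dy":0.015,"dz":0.3,"twist":0.002}
    - {"gripper":1,"dx":-0.013,"dy":0.015,"dz":0.4,"twist":0.002}
    - {"gripper":1,"dx":-0.013,"dy":0.015,"dz":0.497,"twist":0.002}
    - {"gripper":1,"dx":-0.013,"dy":0.015,"dz":0.497,"twist":0.002}
    - {"gripper":1,"dx":-0.013,"dy":0.015,"dz":0.497,"twist":0.002}

```text
clock: 2.97
eef_pos: [0.5171, -0.158, 0.1549]
eef_rot: [-179.9, -0.0, 71.2]
wrist_force: [-0.1, -1.0, 0.3]
gripper_width: 1.004
grasp_force: 0.0
```

```bash
python3 go.py .5175 -.158 .155 71.2
```

```text
2.9667 [ 0.5171 -0.158   0.1549] [-1.7991e+02 -1.0000e-02  7.1200e+01] shift [ 0.     0.001 -0.   ] twist 0.0 F [-0.1 -1.   0.3] 1.0041921414352364 0.0 [-25.  10.  98.  -0.  72.  -6.]
```

>>> move_arm:
  moves:
    - {"gripper":0.1,"dx":0,"dy":0,"dz":0,"twist":0}
    - {"gripper":0.1,"dx":0,"dy":0,"dz":0,"twist":0}
    - {"gripper":0.1,"dx":0,"dy":0,"dz":0,"twist":0}
    - {"gripper":0.1,"dx":0,"dy":0,"dz":0,"twist":0}
    - {"gripper":0.1,"dx":0,"dy":0,"dz":0,"twist":0}
    - {"gripper":0.1,"dx":0,"dy":0,"dz":0,"twist":0}
    - {"gripper":0.1,"dx":0,"dy":0,"dz":0,"twist":0}
    - {"gripper":0.1,"dx":0,"dy":0,"dz":0,"twist":0}

```text
clock: 3.63
eef_pos: [0.5176, -0.1589, 0.1556]
eef_rot: [179.9, 0.0, 71.1]
wrist_force: [-0.9, 0.8, 6.7]
gripper_width: 0.271
grasp_force: 58.2
```

>>> move_arm:
  moves:
    - {"gripper":0.1,"dx":0,"dy":0,"dz":-0.05,"twist":0}
    - {"gripper":0.1,"dx":0,"dy":0,"dz":-0.1,"twist":0}
    - {"gripper":0.1,"dx":0,"dy":0,"dz":-0.17,"twist":0}
    - {"gripper":0.1,"dx":0,"dy":0,"dz":-0.25,"twist":0}
    - {"gripper":0.1,"dx":0,"dy":0,"dz":-0.33,"twist":0}
    - {"gripper":0.1,"dx":0,"dy":0,"dz":-0.41,"twist":0}
    - {"gripper":0.1,"dx":0,"dy":0,"dz":-0.47,"twist":0}
    - {"gripper":0.1,"dx":0,"dy":0,"dz":-0.5,"twist":0}

```text
clock: 4.3
eef_pos: [0.5177, -0.1589, 0.3074]
eef_rot: [179.8, 0.0, 71.2]
wrist_force: [0.1, -0.6, -1.5]
gripper_width: 0.266
grasp_force: 58.9
```

```bash
python3 go.py .465 .1665 .305 71.2
python3 - <<'E'
from h import *
im,w=cloud("scene");cv2.imwrite("pics/s2.png",im[:,:,::-1])
E
```

```text
4.3 [ 0.5177 -0.1589  0.3074] [1.7983e+02 2.0000e-02 7.1150e+01] shift [ 0.97  -0.516  0.006] twist -0.0 F [ 0.1 -0.6 -1.5] 0.2661403820907114 58.901622891426086 [-25.   4.  87.  -0.  89.  -6.]
```

View pics/s2.png

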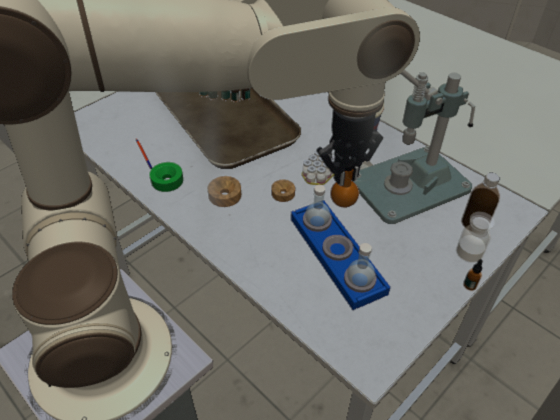

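The flask is held upright at (345,193) and its seat is empty; both clear flasks stand undisturbed. Moving toward the ring, stopping short to look with the wrist camera.

>>> move_arm:
  moves:
    - {"gripper":0.1,"dx":0.05,"dy":-0.027,"dz":0,"twist":0}
    - {"gripper":0.1,"dx":0.14,"dy":-0.075,"dz":0,"twist":0}
    - {"gripper":0.1,"dx":0.24,"dy":-0.13,"dz":0,"twist":0}
    - {"gripper":0.1,"dx":0.34,"dy":-0.18,"dz":0,"twist":0}
    - {"gripper":0.1,"dx":0.44,"dy":-0.235,"dz":0,"twist":0}
    - {"gripper":0.1,"dx":0.53,"dy":-0.28,"dz":0,"twist":0}
    - {"gripper":0.1,"dx":0.6,"dy":-0.32,"dz":0,"twist":0}
    - {"gripper":0.1,"dx":0.63,"dy":-0.335,"dz":0,"twist":0}

```text
clock: 5.02
eef_pos: [0.4824, 0.0551, 0.3038]
eef_rot: [-179.9, -0.0, 71.3]
wrist_force: [-0.5, -0.2, -1.6]
gripper_width: 0.27
grasp_force: 58.9
```

>>> move_arm:
  moves:
    - {"gripper":0.1,"dx":0,"dy":-0.1,"dz":0,"twist":0}
    - {"gripper":0.1,"dx":0,"dy":-0.18,"dz":0,"twist":0}
    - {"gripper":0.1,"dx":0,"dy":-0.18,"dz":0,"twist":0}
    - {"gripper":0.1,"dx":0,"dy":-0.18,"dz":0,"twist":0}

```text
clock: 5.35
eef_pos: [0.4316, 0.0701, 0.3044]
eef_rot: [180.0, 0.0, 71.2]
wrist_force: [0.1, -0.1, -2.2]
gripper_width: 0.266
grasp_force: 59.2
```

```bash
python3 - <<'E'
from h import *
from scipy.spatial.transform import Rotation as Ro
s=robot.get_state()
im,c=cloud("wrist");H=np.array(robot.camera_params("wrist")["hand_eye"])
t=c@H[:3,:3].T+H[:3,3]; R=Ro.from_euler("xyz",s["eef_rot"],degrees=True).as_matrix()
w=t@R.T+s["eef_pos"]
cv2.imwrite("pics/wr2.png",im[:,:,::-1])
X,Y,Z=w[...,0],w[...,1],w[...,2]
m=(np.hypot(X-.465,Y-.1665)<.055)&(Z>.024)&(Z<.036);p=w[m]
print(m.sum(),cv2.minEnclosingCircle(p[:,:2].astype(np.float32)), np.median(p[:,2]))
# held flask: amber pixels in tool coords near the bulb
hsv=cv2.cvtColor(im,cv2.COLOR_RGB2HSV)
q=t[(hsv[...,0]<18)&(hsv[...,1]>120)&(np.hypot(t[...,0],t[...,1])<.05)&(t[...,2]>.07)&(t[...,2]<.15)]
if len(q)>50:
  A=np.c_[2*q,np.ones(len(q))];x=np.linalg.lstsq(A,(q**2).sum(1),rcond=None)[0];print(len(q),"bulb centre tool",x[:3],"r",np.sqrt(x[3]+x[:3]@x[:3]))
E
python3 go.py .465 .1665 .305 71.2
```

```text
5568 ((0.46544399857521057, 0.16996631026268005), 0.04215507581830025) 0.029320591906854876
5064 bulb centre tool [2.43078331e-03 8.68634279e-05 1.00448232e-01] r 0.023964547194788008
5.4 [0.4322 0.0698 0.3044] [1.800e+02 2.000e-02 7.116e+01] shift [ 0.34  -0.001 -0.002] twist -0.0 F [-1.3  0.1 -1.1] 0.27125344548071467 59.2238187789917 [-1. -8. 99. -0. 89. 18.]
```

View pics/wr2.png

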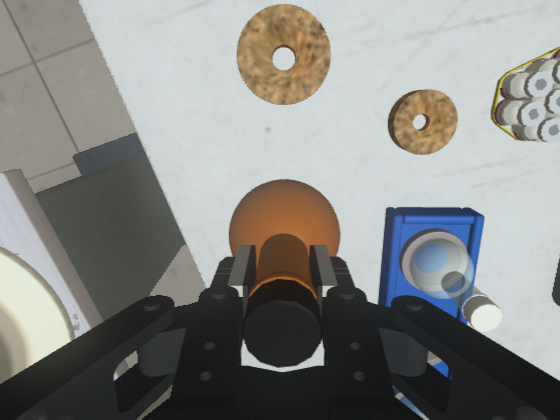

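Wrist view: the large ring is at (284,55), hole (284,58); the flask hangs straight at column ~284. The ring's radius fits (42 mm). Top and wrist cameras differ by 3 mm in y, so I go between them.

>>> move_arm:
  moves:
    - {"gripper":0.1,"dx":0.08,"dy":0,"dz":0,"twist":0}
    - {"gripper":0.1,"dx":0.18,"dy":0,"dz":0,"twist":0}
    - {"gripper":0.1,"dx":0.28,"dy":-0.002,"dz":0,"twist":0}
    - {"gripper":0.1,"dx":0.347,"dy":-0.003,"dz":0.05,"twist":0}
    - {"gripper":0.1,"dx":0.347,"dy":-0.003,"dz":0.15,"twist":0}
    - {"gripper":0.1,"dx":0.347,"dy":-0.003,"dz":0.25,"twist":0}
    - {"gripper":0.1,"dx":0.347,"dy":-0.003,"dz":0.35,"twist":0}
    - {"gripper":0.1,"dx":0.347,"dy":-0.003,"dz":0.41,"twist":0}

```text
clock: 6.07
eef_pos: [0.4647, 0.1683, 0.178]
eef_rot: [-179.8, 0.1, 71.1]
wrist_force: [-0.2, -0.6, -2.5]
gripper_width: 0.267
grasp_force: 59.2
```

>>> move_arm:
  moves:
    - {"gripper":0.1,"dx":0,"dy":0,"dz":0,"twist":0}
    - {"gripper":0.1,"dx":0,"dy":0,"dz":0.02,"twist":0}
    - {"gripper":0.1,"dx":0,"dy":0,"dz":0.04,"twist":0}
    - {"gripper":0.1,"dx":0,"dy":0,"dz":0.05,"twist":0}
    - {"gripper":0.1,"dx":0,"dy":0,"dz":0.05,"twist":0}

```text
clock: 6.48
eef_pos: [0.4652, 0.1687, 0.1669]
eef_rot: [180.0, -0.0, 71.1]
wrist_force: [-0.5, 0.9, -1.3]
gripper_width: 0.265
grasp_force: 59.2
```

```bash
python3 go.py .465 .169 .152 71.2;  python3 - <<'E'
from h import *
im,w=cloud("scene");cv2.imwrite("pics/s3.png",cv2.resize(im[80:260,130:370,::-1],None,fx=3,fy=3))
E
```

```text
6.4833 [0.4652 0.1687 0.1669] [179.98  -0.    71.14] shift [ 0.001 -0.001  0.05 ] twist -0.0 F [-0.5  0.9 -1.3] 0.2645279121591036 59.194366335868835 [ 11.   4. 104.  -0.  72.  30.]
```

View pics/s3.png

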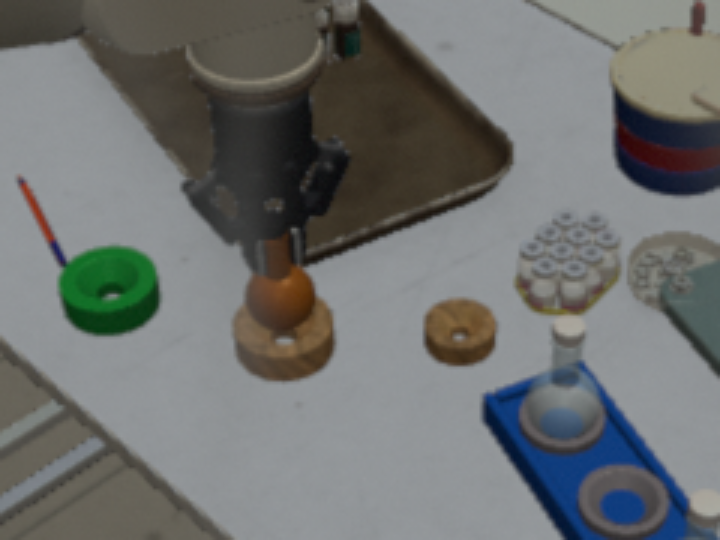

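The flask (280,296) hangs just above the ring (284,335), centred. Lowering slowly to contact.

>>> move_arm:
  moves:
    - {"gripper":0.1,"dx":0,"dy":0,"dz":0.01,"twist":0}
    - {"gripper":0.1,"dx":0,"dy":0,"dz":0.02,"twist":0}
    - {"gripper":0.1,"dx":0,"dy":0,"dz":0.03,"twist":0}
    - {"gripper":0.1,"dx":0,"dy":0,"dz":0.035,"twist":0}
    - {"gripper":0.1,"dx":0,"dy":0,"dz":0.04,"twist":0}
    - {"gripper":0.1,"dx":0,"dy":0,"dz":0.04,"twist":0}

```text
clock: 7.03
eef_pos: [0.4649, 0.1688, 0.1545]
eef_rot: [-180.0, 0.0, 71.2]
wrist_force: [-0.2, -0.4, -2.0]
gripper_width: 0.269
grasp_force: 59.2
```

>>> move_arm:
  moves:
    - {"gripper":0.1,"dx":0,"dy":0,"dz":0.004,"twist":0}
    - {"gripper":0.1,"dx":0,"dy":0,"dz":0.007,"twist":0}
    - {"gripper":0.1,"dx":0,"dy":0,"dz":0.007,"twist":0}

```text
clock: 7.28
eef_pos: [0.465, 0.1688, 0.1526]
eef_rot: [-180.0, 0.0, 71.2]
wrist_force: [-0.5, -0.4, -1.2]
gripper_width: 0.267
grasp_force: 59.2
```

>>> move_arm:
  moves:
    - {"gripper":0.1,"dx":0,"dy":0,"dz":0.004,"twist":0}
    - {"gripper":0.1,"dx":0,"dy":0,"dz":0.006,"twist":0}
    - {"gripper":0.1,"dx":0,"dy":0,"dz":0.006,"twist":0}

```text
clock: 7.53
eef_pos: [0.4654, 0.1689, 0.1516]
eef_rot: [179.9, -0.0, 71.2]
wrist_force: [-1.1, -0.7, 8.5]
gripper_width: 0.27
grasp_force: 59.3
```

Contact came at the expected height (8.5 N, almost no sideways force). Releasing.

>>> move_arm:
  moves:
    - {"gripper":0.35,"dx":0,"dy":0,"dz":0,"twist":0}
    - {"gripper":0.4,"dx":0,"dy":0,"dz":0,"twist":0}
    - {"gripper":0.5,"dx":0,"dy":0,"dz":0,"twist":0}
    - {"gripper":0.7,"dx":0,"dy":0,"dz":0,"twist":0}
    - {"gripper":1,"dx":0,"dy":0,"dz":0,"twist":0}
    - {"gripper":1,"dx":0,"dy":0,"dz":0,"twist":0}
    - {"gripper":1,"dx":0,"dy":0,"dz":0,"twist":0}
    - {"gripper":1,"dx":0,"dy":0,"dz":0,"twist":0}

```text
clock: 8.2
eef_pos: [0.465, 0.1688, 0.1509]
eef_rot: [180.0, 0.0, 71.2]
wrist_force: [-0.6, -1.1, 1.6]
gripper_width: 0.998
grasp_force: 0.0
```

>>> move_arm:
  moves:
    - {"gripper":1,"dx":0,"dy":0,"dz":-0.04,"twist":0}
    - {"gripper":1,"dx":0,"dy":0,"dz":-0.1,"twist":0}
    - {"gripper":1,"dx":0,"dy":0,"dz":-0.2,"twist":0}
    - {"gripper":1,"dx":0,"dy":0,"dz":-0.3,"twist":0}
    - {"gripper":1,"dx":0,"dy":0,"dz":-0.4,"twist":0}
    - {"gripper":1,"dx":0,"dy":0,"dz":-0.5,"twist":0}
    - {"gripper":1,"dx":0,"dy":0,"dz":-0.5,"twist":0}
    - {"gripper":1,"dx":0,"dy":0,"dz":-0.5,"twist":0}

```text
clock: 8.87
eef_pos: [0.4653, 0.1689, 0.3023]
eef_rot: [179.9, -0.1, 71.2]
wrist_force: [0.2, 0.3, -0.7]
gripper_width: 1.0
grasp_force: 0.0
```

Run:
```python
from h import *
im,w=cloud("scene");cv2.imwrite("pics/s4.png",im[:,:,::-1])
```

```text
(no output)
```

View pics/s4.png

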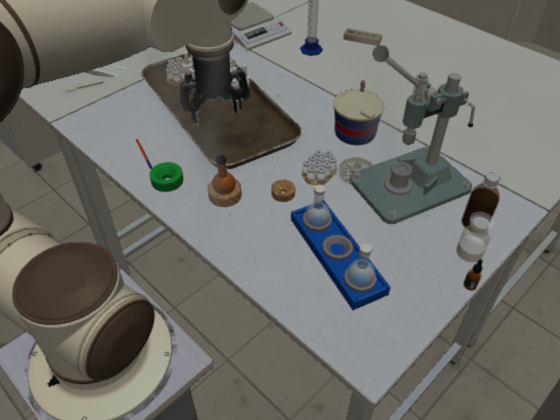

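The amber flask stands upright in the large cork ring at (224,183), the gripper is clear above it, and both clear flasks are in place at (319,213) and (361,272). Handing in.

```bash
python3 -c "
from station import robot
print(robot.finish_job())"
```

```text
the job is handed in; nothing more can be done
None
```

The amber flask is standing upright in the larger cork ring and released, both clear flasks are still in the rack, and the job is handed in (no verdict was returned).

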